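# Nest the loose angle over its mate on the bar block

## Robot

A 6-joint arm with a two-finger parallel gripper is mounted at the origin on a cart in front of the work surface, level with it; the furniture and walls round the work are solid. World frame = base frame: x ahead of the robot, y to its left, z up, the work surface at z = 0. Lengths are in m, angles in rad, forces in N, time in s.
With the tool pointing down it reaches from about 0.3 to 0.875 m from the base axis. Payload 6.4 kg.
Tool frame: the origin (TCP) lies midway between the tips of the shut fingers; the grasp point (between the pads) lies 19 mm behind it (manip.pinch_z is the distance from the TCP to the grasp point, in m); x points along the fingers, z is the direction in which the jaws open and shut, and the axes are right-handed (so a half turn about x gives the same grasp; the last joint's range is limited). The gripper opens to 85 mm and grips with 20 to 120 N. Pads are 22 mm wide; open, the fingers measure 114 mm over their backs; the gripper's body (76 mm by 85 mm) begins 54 mm behind the grasp point. The pads swing forward as they close: fully open they stand 13 mm farther back than shut.
Start: joints at [-1.533, 0.181, 1.607, -0, 1.354, -0.206], TCP at [0.139, -0.558, 0.231] pointing down, gripper open.
Joint ranges: [-2.99, 2.99], [-0.89, 2.07], [0.3, 2.58], [-1.14, 4.28], [0, 2.63], [-3.12, 3.12]. Speed limits (rad/s): [2.57, 2.57, 3.01, 3.14, 3.14, 3.14].

## Interface

Orientations are given as a unit quaternion [x, y, z, w].
In Python, from rig import read_state, eyes, sign_off, spotter, manip gives the robot as it stands. The module is installed in compiled form; this text tells all that it offers.
- The arm moves only by the tool carry_out, never from a script. Its argument "steps" is a list of rows, each an object of numbers: "dx", "dy", "dz": the shift along the tool's x, y, z in mm; "ax", "ay", "az": the turn, a rotation vector about the tool's x, y, z in rad; "jaw": the opening, from 0 (shut) to 1 (fully open). A call has 1 to 20 rows; each row shifts and turns the commanded pose from where the row before left it, along the tool's axes as they then stand; what a row does not reach is not made up. A row lasts 1/12 s, in which the tool goes at most 41.7 mm and 7.16 degrees, less where a joint would pass 70% of its speed; a pose out of reach is approached as far as the arm can. A call is refused whole if a number of a shift passes 41.7 or a number of a turn 0.125, either way. A call with a gripper value outside its range is refused whole. The fingers move at their own pace and stop on an object; the grip force is fixed at half the most. Time passes only in rows, so rows that do not move let the fingers close. It gives the time, the measured TCP pose, the force and the opening at its end, in the units of the state.
- read_state(): the state, without advancing time (a new reading comes with each control period).
- eyes.get_image(name): name is "scene" or "top" or "wrist"; returns (picture, depth): 480x640x3 uint8, blue, green, red; 480x640 float32, m along the optical axis (not along the pixel's ray), 0 where there is no reading.
- eyes.camera_params(name): a dict with "fx", "fy", "cx", "cy" (pixels), "R" (3x3) and "t" (3): a world point X has camera coordinates R X + t; the wrist camera has in their place "T_tool_cam" (4x4, takes a point from camera to tool coordinates, whose origin is the TCP and whose axes are the tool frame's). Camera axes: x right, y down, z forward; pixel columns grow to the right and rows downward; lengths in m; the calibration is good to about 2 mm. A picture is of the moment at which its call begins: read the wrist's pose just before it. camera_params takes no time and is no camera call.
- sign_off(): hands the job in, once; it reports no verdict.
Trained networks look in the newest picture that a camera, given by its name, has taken for a name from the list of things; names that differ only in an ending like _2 or _b are one class to them, and where a whole thing is asked for, a point or a joint stands for the part that bears it (a point fixed in the world has none). Each returns a list of dicts, best first, with "confidence" (0 to 1); they miss things now and then, are a little off and sometimes report something else, mostly with a low value. They report only what shows in the picture. A call takes as long as a camera call. They do not tell look-alikes from the thing itself.
- spotter.find_in(camera, label): "location" ([x, y, z] in m, in world coordinates, good to about 4 mm: the middle of the surface that is visible of it).
- spotter.silhouettes(camera, label): "region" (480x640 bool, what is visible of it).
The state is a dict: "clock": time; "joint_positions": joint angles; "qvel": joint speeds; "effort": joint torques, N m; "ee_pos": TCP position; "orientation": TCP orientation; "contact_force": force on the tool from outside, world axes, zero at the start; "torque": the same for the moment, N m; "gripper_width": opening from 0.0 (shut) to 1.0 (fully open).
Only numpy, scipy, OpenCV 4.12 (cv2) and the standard library are available. Lean on these libraries where they do the work, as an engineer would, in place of code of your own. Each camera call takes 0.05 s, during which the arm holds its last target.

## Task

A short piece of aluminium angle sits ridge up on the square bar of the bar block. Take the loose piece of angle of the same leg width (the big one, not the small angle or the channel) and nest it over the short piece, ridge on ridge and legs lying flat along its legs, with about the same overhang at both ends, and let go. Keep the short piece in its place on the bar and leave the small angle and the channel where they lie.

Things in the scene. Friction and masses are not known exactly. Their poses are not given: they have to be found in the camera images.
- angle_center (a point): Loose aluminium angle to be moved: 60 mm long, legs 40 mm wide at 90 degrees, 4 mm thick. It lies ridge up like a tent, 31 mm high, 57 mm wide. Point: mid-length, under the ridge, half-way up (15.6 mm above the 2 mm mat it lies on). x along the ridge, y across, z up. Its flat upright cut ends, 60 mm apart along x, can be gripped from above at y = 0. 35 to 70 g.
- seat_center (a point): Short angle to nest over: same section, 40 mm long, loose, ridge up on the edge of a 34 mm square bar (44 mm long) set in a fixed base 56 (along ridge) x 78 x 14 mm. Point: mid-length, 15.5 mm under its ridge, 38.2 mm above the bench. x along the ridge, z up. A piece nested on it sits 5.7 mm higher; the 60 mm piece, centred, overhangs 10 mm at each end, so fingers there pass clear.
- small_center (a point): Bystander, not to be moved: small aluminium angle offcut, 60 mm long, legs 22 mm wide, 4 mm thick, lying ridge up, 18 mm high. The point is half-way along and half-way up; x along the ridge.
- channel_center (a point): Bystander, not to be moved: aluminium channel (U section) offcut, 60 mm long, 46 mm wide, 30 mm high, lying back up on its two legs. The point is half-way along and half-way up; x along its length.
There are look-alikes about, which are no part of the job. Leave any brown look-alike of the part that bears angle_center alone.

How it is judged:
At the end, for the whole second after the job is handed in: The 60 mm angle rests nested on the short piece: within 12 mm along the ridge and 10 mm across of its centre, 2 to 11 mm higher, axes parallel within 10 degrees; the short piece is within 15 mm of where it was and tilted under 10 degrees; small angle and channel moved under 30 mm (x of angle_center in the frame of seat_center between -0.012 and 0.012 m and y of angle_center in the frame of seat_center between -0.01 and 0.01 m and z of angle_center in the frame of seat_center between 0.002 and 0.011 m and angle between the x axis of angle_center and the x axis of seat_center, either way round below 0.18 rad and angle between the z axis of angle_center and the z axis of seat_center, either way round below 0.18 rad and distance of seat_center from where it was at the start of the episode below 0.015 m and angle between seat_center's own z axis and vertical below 0.18 rad and linear speed of angle below 0.02 m/s); the robot touches nothing.
It fails at once if the small angle is moved by more than 30 mm (distance of small_center from where it was at the start of the episode above 0.03 m).
It fails at once if the channel is moved by more than 30 mm (distance of channel_center from where it was at the start of the episode above 0.03 m).
It also fails if it takes over 32 s, if anything falls off the work surface, if the arm or the gripper's body presses on something with over 40 N, if the wrist force passes 120 N, or if a joint passes its speed limit or range.

## Working session

There is one attempt and no reset: what is moved stays moved. The work goes in short steps, Python scripts to look and compute and a tool call to move; the robot and the scene stay as the last step left them, time stands still between calls to the robot, and variables do not carry over. Pictures are saved under pics/ and viewed, and the job is handed in when it is done.

Besides the shell and the picture viewer there is one more tool, called as name(argument=value, ...) on one line, values as JSON. carry_out: Moves the arm, as the interface text tells. Its arguments: {"type":"object","properties":{"steps":{"type":"array","items":{"type":"object","properties":{"dx":{"type":"number"},"dy":{"type":"number"},"dz":{"type":"number"},"ax":{"type":"number"},"ay":{"type":"number"},"az":{"type":"number"},"jaw":{"type":"number"}}}}},"required":["steps"]}

```bash
mkdir -p pics; python3 - <<'E'
from rig import read_state, eyes, spotter, manip
import cv2, numpy as np
s=read_state(); print(s['clock'],s['ee_pos'],s['orientation'],manip.pinch_z)
for n in ['scene','top']:
    im,d=eyes.get_image(n); cv2.imwrite(f'pics/{n}0.png',im); np.savez(f'{n}0.npz',im=im,d=d)
    p=eyes.camera_params(n); print(n,{k:np.round(v,3).tolist() for k,v in p.items()})
    for l in ['angle_center','seat_center','small_center','channel_center']:
        print(l,[(np.round(r['location'],3).tolist(),round(r['confidence'],2)) for r in spotter.find_in(n,l)])
print(read_state()['clock'])
E
```

```text
0.0 [ 0.13878688 -0.55741424  0.23036767] [ 0.43597858  0.55749866 -0.43501534  0.55666828] 0.0187
scene {'fx': 473.606, 'fy': 473.606, 'cx': 311.774, 'cy': 239.707, 'R': [[0.738, -0.675, -0.015], [-0.361, -0.376, -0.853], [0.57, 0.635, -0.521]], 't': [-0.595, 0.039, 0.887]}
angle_center [([0.388, -0.354, 0.015], 0.98), ([0.456, -0.682, 0.022], 0.72)]
seat_center [([0.466, -0.226, 0.041], 0.9)]
small_center [([0.489, -0.434, 0.009], 0.74)]
channel_center [([0.361, -0.472, 0.032], 0.59)]
top {'fx': 560.491, 'fy': 560.491, 'cx': 321.261, 'cy': 231.788, 'R': [[0.027, -1.0, -0.007], [-0.996, -0.026, -0.087], [0.087, 0.009, -0.996]], 't': [-0.45, 0.425, 1.025]}
angle_center [([0.464, -0.664, 0.018], 0.97), ([0.396, -0.343, 0.022], 0.88)]
seat_center [([0.473, -0.221, 0.04], 0.7)]
small_center [([0.494, -0.427, 0.017], 0.64)]
channel_center [([0.366, -0.459, 0.035], 0.62)]
0.5
```

View pics/scene0.png

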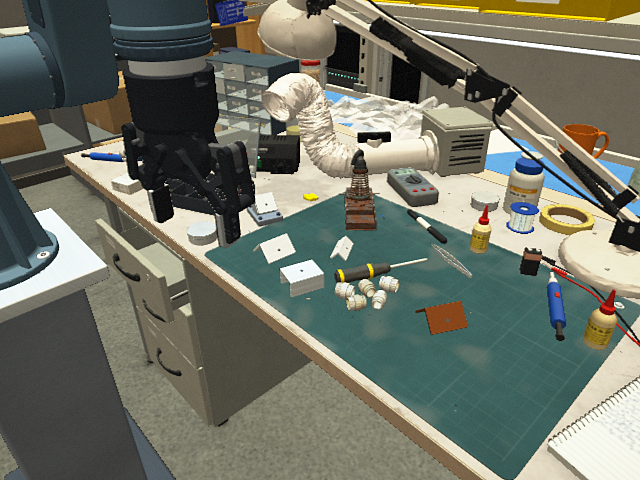

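View pics/top0.png

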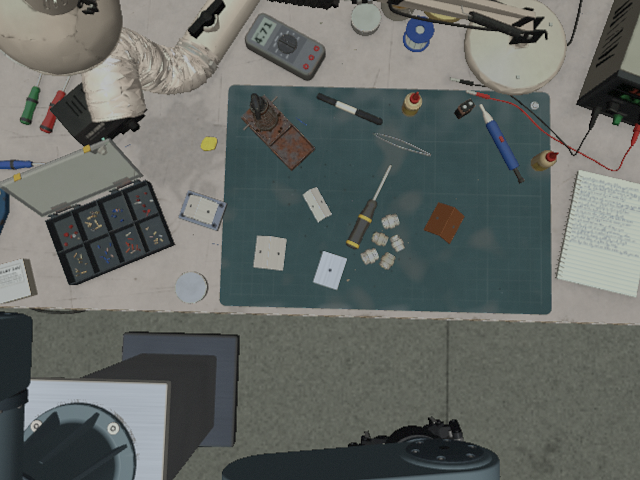

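```bash
cat > h.py <<'E'
import numpy as np, cv2
from scipy.spatial.transform import Rotation as Ro
def cloud(d,p,mask=None,T=None):
    v,u=np.nonzero((d>0)&(mask if mask is not None else True))
    z=d[v,u]; P=np.c_[(u-p['cx'])/p['fx']*z,(v-p['cy'])/p['fy']*z,z]
    if T is None: W=(P-p['t'])@p['R']
    else: W=P@T[:3,:3].T+T[:3,3]
    return W,u,v
E
python3 - <<'E'
from rig import eyes,spotter
from h import *
out=[]
for n,(x0,y0,w,h) in {'top':(170,180,200,120),'scene':(190,170,200,140)}.items():
    f=np.load(f'{n}0.npz'); p=eyes.camera_params(n); im=f['im'];d=f['d']
    cv2.imwrite(f'pics/{n}crop.png',cv2.resize(im[y0:y0+h,x0:x0+w],None,fx=4,fy=4,interpolation=cv2.INTER_CUBIC))
    for l in ['angle_center','seat_center']:
        for r in spotter.silhouettes(n,l)[:2]:
            m=r['region']; W,u,v=cloud(d,p,m)
            print(n,l,round(r['confidence'],2),m.sum(),u.mean(),v.mean(),np.round(np.percentile(W,[2,50,98],axis=0),3).tolist(), W.mean(0).round(3))
            np.savez(f'm_{n}_{l}_{int(u.mean())}.npz',m=m)
E
```

```text
top angle_center 0.92 1006 269.53346653346654 252.33166833166834 [[0.367, -0.369, 0.001], [0.396, -0.345, 0.018], [0.425, -0.314, 0.033]] [ 0.396 -0.343  0.018]
top angle_center 0.67 993 444.40625 221.36189516129033 [[0.43, -0.698, 0.002], [0.462, -0.666, 0.018], [0.495, -0.636, 0.033]] [ 0.462 -0.666  0.018]
top seat_center 0.76 622 200.27967479674797 208.25528455284552 [[0.452, -0.241, 0.025], [0.472, -0.218, 0.04], [0.494, -0.188, 0.053]] [ 0.472 -0.216  0.04 ]
scene angle_center 0.62 689 275.80320699708454 247.7944606413994 [[0.365, -0.371, 0.002], [0.392, -0.355, 0.018], [0.424, -0.317, 0.032]] [ 0.393 -0.354  0.018]
scene seat_center 0.75 348 265.1613832853026 202.55619596541786 [[0.447, -0.242, 0.025], [0.468, -0.227, 0.038], [0.489, -0.211, 0.052]] [ 0.468 -0.226  0.038]
```

View pics/topcrop.png

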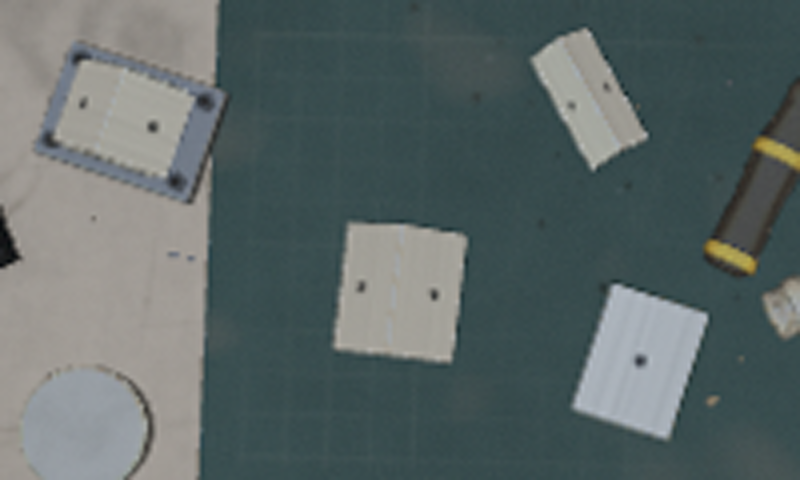

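View pics/scenecrop.png

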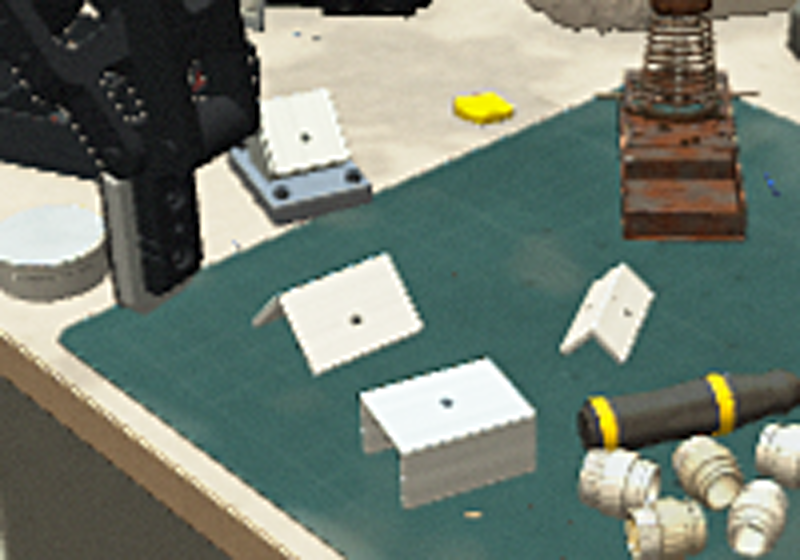

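```bash
cat >> h.py <<'E'
def fit(W):
    """tent fit: ransac-free: grid over yaw, per side; ridge dir in plan. returns yaw, center, residual"""
    from scipy.optimize import least_squares
    best=None
    for y0 in np.deg2rad(np.arange(-90,90,15)):
        def f(q):
            c,s=np.cos(q[0]),np.sin(q[0]); yy=-s*W[:,0]+c*W[:,1]-q[1]
            return W[:,2]-(q[2]-np.abs(yy))
        c,s=np.cos(y0),np.sin(y0)
        r=least_squares(f,[y0,np.median(-s*W[:,0]+c*W[:,1]),W[:,2].max()],loss='soft_l1',f_scale=0.002)
        if best is None or r.cost<best[0]: best=(r.cost,r.x,f)
    q=best[1]; e=np.abs(best[2](q)); c,s=np.cos(q[0]),np.sin(q[0])
    g=e<0.004; xx=(c*W[:,0]+s*W[:,1])[g]; lo,hi=np.percentile(xx,[1,99]); xm=(lo+hi)/2
    C=[c*xm-s*q[1],s*xm+c*q[1]]
    return dict(yaw=np.rad2deg(q[0]),ridge_z=q[2],C=C,length=hi-lo,mad=np.median(e),n=g.sum(),frac=g.mean())
E
python3 - <<'E'
from rig import eyes
from h import *
for n,l in [('top','angle_center_269'),('scene','angle_center_275'),('top','seat_center_200'),('scene','seat_center_265')]:
    d=np.load(f'{n}0.npz')['d'];m=np.load(f'm_{n}_{l}.npz')['m']
    W,u,v=cloud(d,eyes.camera_params(n),m); print(n,l,{k:np.round(x,4) for k,x in fit(W).items()})
E
```

```text
top angle_center_269 {'yaw': np.float64(-4.5793), 'ridge_z': np.float64(0.0324), 'C': array([ 0.3963, -0.3425]), 'length': np.float64(0.0582), 'mad': np.float64(0.0014), 'n': np.int64(937), 'frac': np.float64(0.9361)}
scene angle_center_275 {'yaw': np.float64(-4.509), 'ridge_z': np.float64(0.0315), 'C': array([ 0.3948, -0.3433]), 'length': np.float64(0.0595), 'mad': np.float64(0.0014), 'n': np.int64(640), 'frac': np.float64(0.9329)}
top seat_center_200 {'yaw': np.float64(-17.1034), 'ridge_z': np.float64(0.0529), 'C': array([ 0.4724, -0.2133]), 'length': np.float64(0.0382), 'mad': np.float64(0.0013), 'n': np.int64(583), 'frac': np.float64(0.948)}
scene seat_center_265 {'yaw': np.float64(-18.2045), 'ridge_z': np.float64(0.0527), 'C': array([ 0.4716, -0.2133]), 'length': np.float64(0.0396), 'mad': np.float64(0.0017), 'n': np.int64(308), 'frac': np.float64(0.8876)}
```

```bash
cat >> h.py <<'E'
def plan(s,target,yaw_deg):
    """tool x down, tool z along ridge (either way). Gives shift in present tool axes, rotvec in present axes."""
    R0=Ro.from_quat(s['orientation']); y=np.deg2rad(yaw_deg); best=None
    for k in (1,-1):
        x=np.array([0,0,-1.]); z=k*np.array([np.cos(y),np.sin(y),0]); Y=np.cross(z,x)
        rv=(R0.inv()*Ro.from_matrix(np.c_[x,Y,z])).as_rotvec()
        if best is None or np.linalg.norm(rv)<np.linalg.norm(best[0]): best=(rv,np.c_[x,Y,z])
    D=np.array(target)-s['ee_pos']
    print('tcp',np.round(s['ee_pos'],4),'axes',R0.as_matrix().round(3).tolist())
    print('shift mm in tool axes now',(R0.inv().apply(D)*1e3).round(1),'after turn',(best[1].T@D*1e3).round(1),'rotvec',best[0].round(3))
E
python3 - <<'E'
from rig import *
from h import *
plan(read_state(),[0.3955,-0.343,0.003],-4.5)
E
```

```text
tcp [ 0.1388 -0.558   0.2313] axes [[-0.0, 0.97, 0.241], [0.0, 0.241, -0.97], [-1.0, -0.0, -0.0]]
shift mm in tool axes now [ 228.3  301.  -146.7] after turn [228.3 234.5 239. ] rotvec [-1.248 -0.    -0.   ]
```

carry_out(steps=[{"dy": 30,"dz": -14.7,"jaw": 1},{"dy": 30,"dz": -14.7},{"dy": 30,"dz": -14.7},{"dy": 30,"dz": -14.7},{"dy": 30,"dz": -14.7},{"dy": 30,"dz": -14.7},{"dy": 30,"dz": -14.7},{"dy": 30,"dz": -14.7},{"dy": 30,"dz": -14.7},{"dy": 30,"dz": -14.7},{"ax": -0.113},{"ax": -0.113},{"ax": -0.113},{"ax": -0.113},{"ax": -0.113},{"ax": -0.113},{"ax": -0.113},{"ax": -0.113},{"ax": -0.113},{"ax": -0.113}])

```text
validation failed for argument at $.st...
```

carry_out(steps=[{"ax": -0.113},{"dx": 25},{"dx": 25},{"dx": 25},{"dx": 25},{"dx": 0}])

```text
validation failed for argument at $.st...
```

```bash
python3 - <<'E'
from rig import *
from h import *
s=read_state(); print(s['clock'],s['contact_force'],s['gripper_width'],s['joint_positions'])
plan(s,[0.3955,-0.343,0.003],-4.5)
im,d=eyes.get_image('wrist'); p=eyes.camera_params('wrist'); cv2.imwrite('pics/w1.png',im)
T=np.eye(4);T[:3,:3]=Ro.from_quat(s['orientation']).as_matrix();T[:3,3]=s['ee_pos'];T=T@p['T_tool_cam']
print(p['T_tool_cam'].round(3).tolist() if hasattr(p['T_tool_cam'],'round') else p['T_tool_cam'])
for r in spotter.silhouettes('wrist','angle_center')[:2]:
    W,u,v=cloud(d,p,r['region'],T); print(r['confidence'],u.mean(),v.mean(),len(u)); print({k:np.round(x,4) for k,x in fit(W).items()})
E
```

```text
0.7 [ 0.67844637  0.20368756 -0.8938714 ] 0.9985372188560474 [-1.53329294e+00  1.80784583e-01  1.60701298e+00 -1.18222437e-05
  1.35381533e+00 -2.06317460e-01]
tcp [ 0.1388 -0.558   0.2313] axes [[-0.0, 0.97, 0.241], [0.0, 0.241, -0.97], [-1.0, -0.0, -0.0]]
shift mm in tool axes now [ 228.3  301.  -146.7] after turn [228.3 234.5 239. ] rotvec [-1.248 -0.    -0.   ]
[[0.001, -0.279, 0.96, -0.143], [-0.001, -0.96, -0.279, 0.071], [1.0, -0.0, -0.001, -0.001], [0.0, 0.0, 0.0, 1.0]]
```

carry_out(steps=[{"dx": 0,"dy": 30,"dz": -14.7,"ax": 0,"ay": 0,"az": 0,"jaw": 1}])

```text
clock: 0.88
ee_pos: [0.1613, -0.5392, 0.2315]
orientation: [0.436, 0.556, -0.438, 0.556]
contact_force: [0.3, -0.4, 1.0]
gripper_width: 0.998
```

carry_out(steps=[{"dx": 0,"dy": 30,"dz": -14.7,"ax": 0,"ay": 0,"az": 0,"jaw": 1},{"dx": 0,"dy": 30,"dz": -14.7,"ax": 0,"ay": 0,"az": 0,"jaw": 1},{"dx": 0,"dy": 30,"dz": -14.7,"ax": 0,"ay": 0,"az": 0,"jaw": 1},{"dx": 0,"dy": 30,"dz": -14.7,"ax": 0,"ay": 0,"az": 0,"jaw": 1},{"dx": 0,"dy": 30,"dz": -14.7,"ax": 0,"ay": 0,"az": 0,"jaw": 1},{"dx": 0,"dy": 30,"dz": -14.7,"ax": 0,"ay": 0,"az": 0,"jaw": 1},{"dx": 0,"dy": 30,"dz": -14.7,"ax": 0,"ay": 0,"az": 0,"jaw": 1},{"dx": 0,"dy": 30,"dz": -14.7,"ax": 0,"ay": 0,"az": 0,"jaw": 1},{"dx": 0,"dy": 30,"dz": -14.7,"ax": 0,"ay": 0,"az": 0,"jaw": 1},{"dx": 0,"dy": 0,"dz": 0,"ax": -0.113,"ay": 0,"az": 0,"jaw": 1},{"dx": 0,"dy": 0,"dz": 0,"ax": -0.113,"ay": 0,"az": 0,"jaw": 1},{"dx": 0,"dy": 0,"dz": 0,"ax": -0.113,"ay": 0,"az": 0,"jaw": 1},{"dx": 0,"dy": 0,"dz": 0,"ax": -0.113,"ay": 0,"az": 0,"jaw": 1},{"dx": 0,"dy": 0,"dz": 0,"ax": -0.113,"ay": 0,"az": 0,"jaw": 1},{"dx": 0,"dy": 0,"dz": 0,"ax": -0.113,"ay": 0,"az": 0,"jaw": 1},{"dx": 0,"dy": 0,"dz": 0,"ax": -0.113,"ay": 0,"az": 0,"jaw": 1},{"dx": 0,"dy": 0,"dz": 0,"ax": -0.113,"ay": 0,"az": 0,"jaw": 1},{"dx": 0,"dy": 0,"dz": 0,"ax": -0.113,"ay": 0,"az": 0,"jaw": 1},{"dx": 0,"dy": 0,"dz": 0,"ax": -0.113,"ay": 0,"az": 0,"jaw": 1},{"dx": 0,"dy": 0,"dz": 0,"ax": -0.113,"ay": 0,"az": 0,"jaw": 1}])

```text
clock: 2.55
ee_pos: [0.3945, -0.343, 0.2314]
orientation: [0.028, 0.707, -0.028, 0.707]
contact_force: [0.4, -0.2, -0.5]
gripper_width: 1.0
```

carry_out(steps=[{"dx": 25,"dy": 0,"dz": 0,"ax": 0,"ay": 0,"az": 0,"jaw": 1},{"dx": 25,"dy": 0,"dz": 0,"ax": 0,"ay": 0,"az": 0,"jaw": 1},{"dx": 25,"dy": 0,"dz": 0,"ax": 0,"ay": 0,"az": 0,"jaw": 1},{"dx": 25,"dy": 0,"dz": 0,"ax": 0,"ay": 0,"az": 0,"jaw": 1},{"dx": 0,"dy": 0,"dz": 0,"ax": 0,"ay": 0,"az": 0,"jaw": 1}])

```text
clock: 2.97
ee_pos: [0.3922, -0.34, 0.1265]
orientation: [0.032, 0.708, -0.027, 0.705]
contact_force: [0.0, 1.4, -1.1]
gripper_width: 1.002
```

```bash
cat > wl.py <<'E'
import sys
from rig import *
from h import *
def look(name,labels):
    s=read_state(); im,d=eyes.get_image('wrist'); p=eyes.camera_params('wrist'); cv2.imwrite(f'pics/{name}.png',im)
    T=np.eye(4);T[:3,:3]=Ro.from_quat(s['orientation']).as_matrix();T[:3,3]=s['ee_pos'];T=T@p['T_tool_cam']
    print(s['clock'],np.round(s['contact_force'],1),s['gripper_width'],np.round(s['joint_positions'],2))
    for l in labels:
      for r in spotter.silhouettes('wrist',l)[:2]:
        W,u,v=cloud(d,p,r['region'],T); print(l,r['confidence'],u.mean(),v.mean(),len(u)); print({k:np.round(x,4) for k,x in fit(W).items()})
    return s
E
python3 - <<'E'
from wl import *
s=look('w1',['angle_center','seat_center'])
plan(s,[0.3955,-0.343,0.003],-4.5)
E
```

```text
2.9667 [ 0.   1.4 -1.1] 1.0021364471931182 [-0.94  0.19  1.83 -0.    1.13 -0.86]
angle_center 0.87 331.73141389564745 235.60151392268182 7398
{'yaw': np.float64(-4.8758), 'ridge_z': np.float64(0.0335), 'C': array([ 0.3963, -0.3405]), 'length': np.float64(0.0583), 'mad': np.float64(0.0004), 'n': np.int64(7384), 'frac': np.float64(0.9981)}
seat_center 0.67 454.71622718052737 28.795131845841784 4930
{'yaw': np.float64(-17.3212), 'ridge_z': np.float64(0.0522), 'C': array([ 0.4718, -0.2132]), 'length': np.float64(0.0391), 'mad': np.float64(0.0006), 'n': np.int64(4910), 'frac': np.float64(0.9959)}
seat_center 0.41 331.6922769107643 235.4576497265573 7497
{'yaw': np.float64(-4.8193), 'ridge_z': np.float64(0.0335), 'C': array([ 0.3964, -0.3405]), 'length': np.float64(0.0585), 'mad': np.float64(0.0004), 'n': np.int64(7472), 'frac': np.float64(0.9967)}
tcp [ 0.3922 -0.34    0.1265] axes [[-0.005, 0.084, 0.996], [0.007, 0.996, -0.084], [-1.0, 0.007, -0.006]]
shift mm in tool axes now [123.4  -3.5   4.2] after turn [123.5  -2.7   3.5] rotvec [-0.006 -0.006 -0.007]
```

View pics/w1.png

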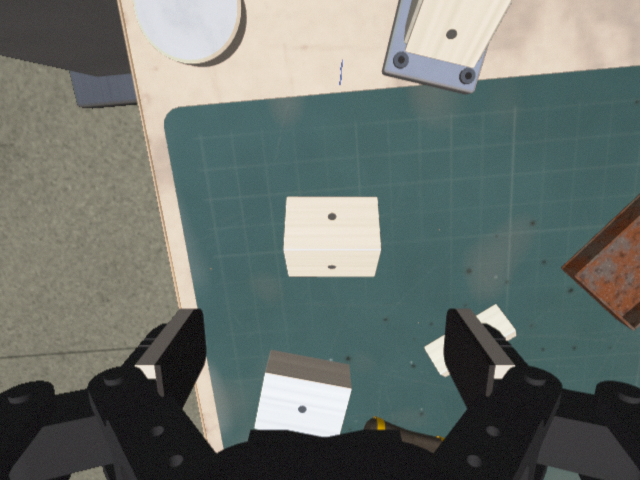

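carry_out(steps=[{"dx": 20,"dy": 0,"dz": 0,"ax": 0,"ay": 0,"az": 0,"jaw": 1},{"dx": 20,"dy": 0,"dz": 0,"ax": 0,"ay": 0,"az": 0,"jaw": 1},{"dx": 20,"dy": 0,"dz": 0,"ax": 0,"ay": 0,"az": 0,"jaw": 1},{"dx": 0,"dy": 0,"dz": 0,"ax": 0,"ay": 0,"az": 0,"jaw": 1},{"dx": 0,"dy": 0,"dz": 0,"ax": 0,"ay": 0,"az": 0,"jaw": 1},{"dx": 0,"dy": 0,"dz": 0,"ax": 0,"ay": 0,"az": 0,"jaw": 1}])

```text
clock: 3.62
ee_pos: [0.3955, -0.3443, 0.0734]
orientation: [0.029, 0.706, -0.031, 0.707]
contact_force: [-0.4, 0.2, -0.2]
gripper_width: 1.001
```

```bash
python3 - <<'E'
from wl import *
s=look('w2',['angle_center'])
plan(s,[0.396,-0.341,0.003],-4.8)
E
```

```text
3.6167 [-0.4  0.2 -0.2] 1.0007792668845128 [-0.94  0.27  1.85 -0.    1.01 -0.86]
angle_center 0.97 325.24415607501555 252.3460136876722 11251
{'yaw': np.float64(-4.8727), 'ridge_z': np.float64(0.0335), 'C': array([ 0.3964, -0.3406]), 'length': np.float64(0.0578), 'mad': np.float64(0.0004), 'n': np.int64(11251), 'frac': np.float64(1.0)}
tcp [ 0.3955 -0.3443  0.0734] axes [[0.002, 0.084, 0.996], [-0.003, 0.996, -0.084], [-1.0, -0.002, 0.002]]
shift mm in tool axes now [70.4  3.5  0.1] after turn [70.4  3.3  0.3] rotvec [-0.     0.002  0.002]
```

View pics/w2.png

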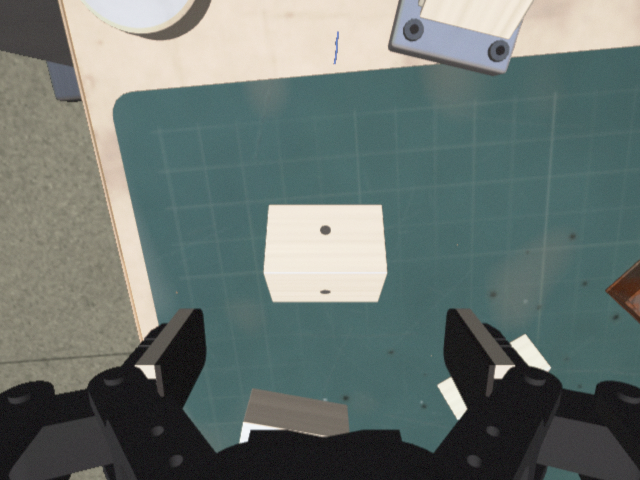

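carry_out(steps=[{"dx": 12,"dy": 3.5,"dz": 0.5,"ax": 0,"ay": 0,"az": 0,"jaw": 1},{"dx": 15,"dy": 0,"dz": 0,"ax": 0,"ay": 0,"az": 0,"jaw": 1},{"dx": 15,"dy": 0,"dz": 0,"ax": 0,"ay": 0,"az": 0,"jaw": 1},{"dx": 15,"dy": 0,"dz": 0,"ax": 0,"ay": 0,"az": 0,"jaw": 1},{"dx": 12,"dy": 0,"dz": 0,"ax": 0,"ay": 0,"az": 0,"jaw": 1},{"dx": 0,"dy": 0,"dz": 0,"ax": 0,"ay": 0,"az": 0,"jaw": 1},{"dx": 0,"dy": 0,"dz": 0,"ax": 0,"ay": 0,"az": 0,"jaw": 1},{"dx": 0,"dy": 0,"dz": 0,"ax": 0,"ay": 0,"az": 0,"jaw": 1}])

```text
clock: 4.38
ee_pos: [0.3958, -0.3402, 0.0033]
orientation: [0.029, 0.706, -0.03, 0.707]
contact_force: [-0.0, 0.0, 0.8]
gripper_width: 1.006
```

```bash
python3 - <<'E'
from wl import *
s=look('w3',['angle_center'])
plan(s,[0.3963,-0.341,0.003],-4.8)
E
```

```text
4.3833 [-0.   0.   0.8] 1.0056414613248876 [-0.94  0.39  1.87  0.    0.87 -0.85]
angle_center 0.88 325.5656319387 318.5911881231225 22969
{'yaw': np.float64(-4.8622), 'ridge_z': np.float64(0.0335), 'C': array([ 0.3962, -0.3406]), 'length': np.float64(0.0582), 'mad': np.float64(0.0005), 'n': np.int64(22969), 'frac': np.float64(1.0)}
angle_center 0.22 559.8478260869565 474.388198757764 322
{'yaw': np.float64(-148.7208), 'ridge_z': np.float64(0.013), 'C': array([ 0.4891, -0.4184]), 'length': np.float64(0.0112), 'mad': np.float64(0.0007), 'n': np.int64(322), 'frac': np.float64(1.0)}
tcp [ 0.3958 -0.3402  0.0033] axes [[0.001, 0.084, 0.996], [-0.001, 0.996, -0.084], [-1.0, -0.001, 0.001]]
shift mm in tool axes now [ 0.3 -0.8  0.6] after turn [ 0.3 -0.8  0.6] rotvec [-0.     0.001  0.001]
```

View pics/w3.png

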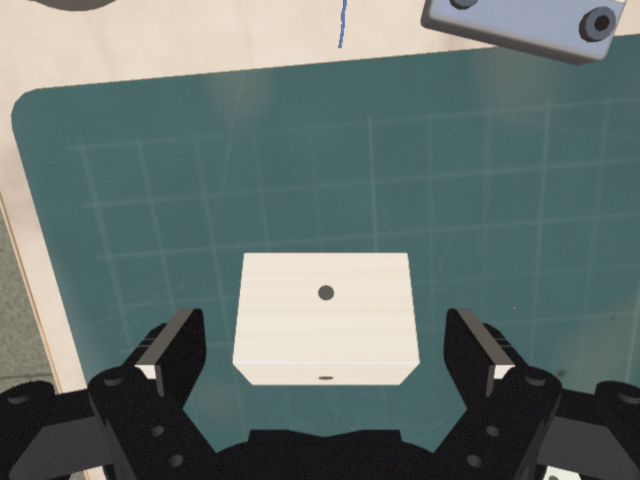

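carry_out(steps=[{"dx": 0,"dy": -0.5,"dz": 0.3,"ax": 0,"ay": 0,"az": 0,"jaw": 0.6},{"dx": 0,"dy": 0,"dz": 0,"ax": 0,"ay": 0,"az": 0,"jaw": 0.5},{"dx": 0,"dy": 0,"dz": 0,"ax": 0,"ay": 0,"az": 0,"jaw": 0.3},{"dx": 0,"dy": 0,"dz": 0,"ax": 0,"ay": 0,"az": 0,"jaw": 0.3},{"dx": 0,"dy": 0,"dz": 0,"ax": 0,"ay": 0,"az": 0,"jaw": 0.3},{"dx": 0,"dy": 0,"dz": 0,"ax": 0,"ay": 0,"az": 0,"jaw": 0.3},{"dx": 0,"dy": 0,"dz": 0,"ax": 0,"ay": 0,"az": 0,"jaw": 0.3},{"dx": 0,"dy": 0,"dz": 0,"ax": 0,"ay": 0,"az": 0,"jaw": 0.3}])

```text
clock: 5.15
ee_pos: [0.3957, -0.3405, 0.0032]
orientation: [0.029, 0.706, -0.03, 0.707]
contact_force: [-1.5, 0.0, 7.2]
gripper_width: 0.683
```

```bash
python3 - <<'E'
from wl import *
s=look('w4',['angle_center'])
E
```

```text
5.15 [-1.5  0.   7.2] 0.6829972465924358 [-0.94  0.39  1.87 -0.    0.87 -0.85]
angle_center 0.7 324.1737794169301 317.32042500878117 22776
{'yaw': np.float64(-4.8565), 'ridge_z': np.float64(0.0333), 'C': array([ 0.3957, -0.3406]), 'length': np.float64(0.0577), 'mad': np.float64(0.0005), 'n': np.int64(22776), 'frac': np.float64(1.0)}
```

View pics/w4.png

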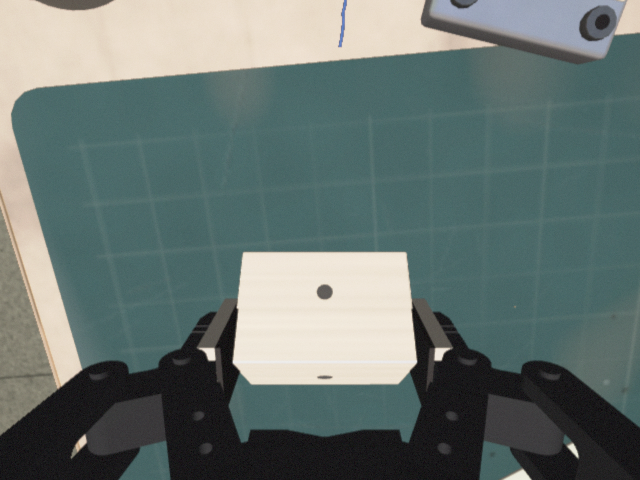

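carry_out(steps=[{"dx": -8,"dy": 0,"dz": 0,"ax": 0,"ay": 0,"az": 0,"jaw": 0.3},{"dx": -18,"dy": 0,"dz": 0,"ax": 0,"ay": 0,"az": 0,"jaw": 0.3},{"dx": -18,"dy": 0,"dz": 0,"ax": 0,"ay": 0,"az": 0,"jaw": 0.3},{"dx": -18,"dy": 0,"dz": 0,"ax": 0,"ay": 0,"az": 0,"jaw": 0.3},{"dx": -18,"dy": 0,"dz": 0,"ax": 0,"ay": 0,"az": 0,"jaw": 0.3},{"dx": -15,"dy": 0,"dz": 0,"ax": 0,"ay": 0,"az": 0,"jaw": 0.3},{"dx": 0,"dy": 16,"dz": 8,"ax": 0,"ay": 0,"az": 0,"jaw": 0.3},{"dx": 0,"dy": 17,"dz": 8,"ax": 0,"ay": 0,"az": 0,"jaw": 0.3},{"dx": 0,"dy": 17,"dz": 8,"ax": 0,"ay": 0,"az": 0,"jaw": 0.3},{"dx": 0,"dy": 17,"dz": 8,"ax": 0,"ay": 0,"az": 0,"jaw": 0.3},{"dx": 0,"dy": 17,"dz": 8,"ax": 0,"ay": 0,"az": 0,"jaw": 0.3},{"dx": 0,"dy": 17,"dz": 8,"ax": 0,"ay": 0,"az": 0,"jaw": 0.3},{"dx": 0,"dy": 16,"dz": 8,"ax": 0,"ay": 0,"az": 0,"jaw": 0.3},{"dx": 0,"dy": 16,"dz": 9,"ax": 0,"ay": 0,"az": 0,"jaw": 0.3},{"dx": 0,"dy": 0,"dz": 0,"ax": 0.109,"ay": 0,"az": 0,"jaw": 0.3},{"dx": 0,"dy": 0,"dz": 0,"ax": 0.109,"ay": 0,"az": 0,"jaw": 0.3},{"dx": 0,"dy": 0,"dz": 0,"ax": 0,"ay": 0,"az": 0,"jaw": 0.3},{"dx": 0,"dy": 0,"dz": 0,"ax": 0,"ay": 0,"az": 0,"jaw": 0.3},{"dx": 0,"dy": 0,"dz": 0,"ax": 0,"ay": 0,"az": 0,"jaw": 0.3}])

```text
clock: 6.83
ee_pos: [0.4714, -0.2131, 0.0975]
orientation: [0.105, 0.699, -0.105, 0.699]
contact_force: [0.6, 0.4, -0.3]
gripper_width: 0.685
```

```bash
python3 - <<'E'
from wl import *
s=look('w5',['angle_center','seat_center'])
plan(s,[0.4718,-0.2132,0.0293],-17.3)
im,d=eyes.get_image('top'); cv2.imwrite('pics/t5.png',cv2.resize(im[130:290,120:330],None,fx=3.5,fy=3.5))
im,d=eyes.get_image('scene'); cv2.imwrite('pics/s5.png',cv2.resize(im[100:310,160:400],None,fx=2.7,fy=2.7))
E
```

```text
6.8333 [ 0.6  0.4 -0.3] 0.6849112331900017 [-0.65  0.22  1.86  0.    1.06 -0.36]
angle_center 0.65 324.55646473978265 317.23153402841933 22731
{'yaw': np.float64(-17.1942), 'ridge_z': np.float64(0.1276), 'C': array([ 0.4712, -0.2132]), 'length': np.float64(0.0577), 'mad': np.float64(0.0005), 'n': np.int64(22726), 'frac': np.float64(0.9998)}
seat_center 0.72 326.20035885167465 228.7793062200957 3344
{'yaw': np.float64(-17.2129), 'ridge_z': np.float64(0.0446), 'C': array([ 0.4754, -0.2024]), 'length': np.float64(0.039), 'mad': np.float64(0.0005), 'n': np.int64(3332), 'frac': np.float64(0.9964)}
tcp [ 0.4714 -0.2131  0.0975] axes [[0.0, 0.295, 0.956], [-0.0, 0.956, -0.295], [-1.0, -0.0, 0.0]]
shift mm in tool axes now [68.2 -0.   0.4] after turn [68.2 -0.   0.4] rotvec [0.003 0.    0.   ]
```

View pics/w5.png

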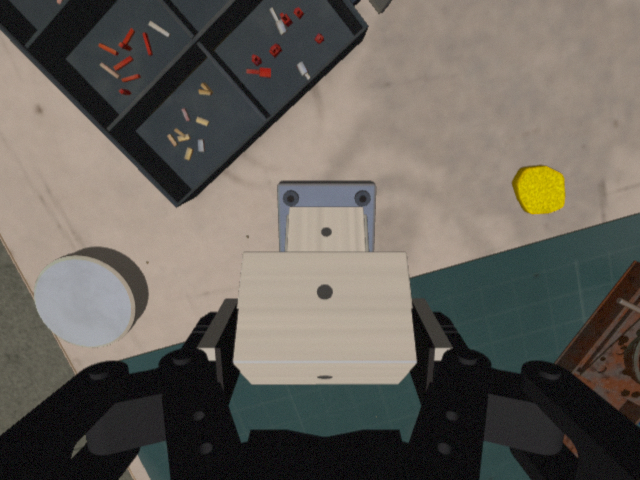

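View pics/s5.png

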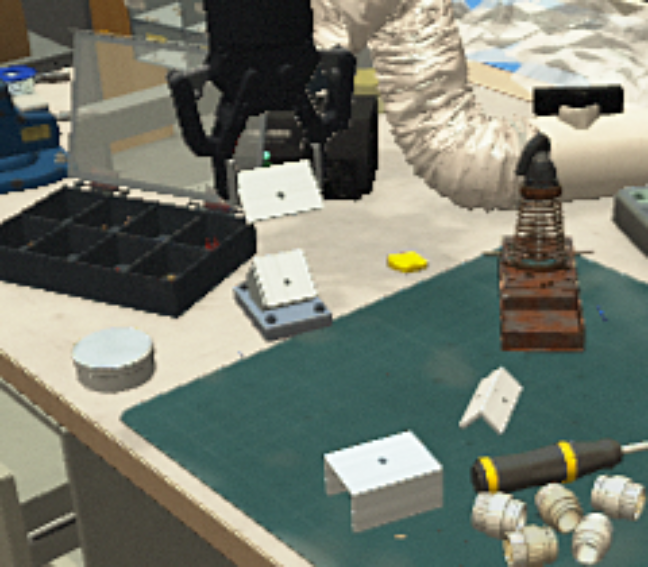

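carry_out(steps=[{"dx": 10,"dy": 1,"dz": 0,"ax": 0,"ay": 0,"az": 0,"jaw": 0.3},{"dx": 10,"dy": 0,"dz": 0,"ax": 0,"ay": 0,"az": 0,"jaw": 0.3},{"dx": 10,"dy": 0,"dz": 0,"ax": 0,"ay": 0,"az": 0,"jaw": 0.3},{"dx": 10,"dy": 0,"dz": 0,"ax": 0,"ay": 0,"az": 0,"jaw": 0.3},{"dx": 8,"dy": 0,"dz": 0,"ax": 0,"ay": 0,"az": 0,"jaw": 0.3},{"dx": 0,"dy": 0,"dz": 0,"ax": 0,"ay": 0,"az": 0,"jaw": 0.3},{"dx": 0,"dy": 0,"dz": 0,"ax": 0,"ay": 0,"az": 0,"jaw": 0.3},{"dx": 0,"dy": 0,"dz": 0,"ax": 0,"ay": 0,"az": 0,"jaw": 0.3}])

```text
clock: 7.75
ee_pos: [0.4719, -0.2121, 0.0493]
orientation: [0.106, 0.699, -0.106, 0.699]
contact_force: [0.2, -0.9, -0.3]
gripper_width: 0.685
```

```bash
cat > chk.py <<'E'
from wl import *
def views(n):
    for c,l in [('top',['angle_center','seat_center']),('scene',['angle_center','seat_center'])]:
        im,d=eyes.get_image(c); 
        x0,y0,w,h=(150,160,120,100) if c=='top' else (210,130,120,100)
        cv2.imwrite(f'pics/{c}{n}.png',cv2.resize(im[y0:y0+h,x0:x0+w],None,fx=6,fy=6,interpolation=cv2.INTER_CUBIC))
        for k in l:
            for r in spotter.silhouettes(c,k)[:2]:
                W,u,v=cloud(d,eyes.camera_params(c),r['region'])
                if len(u)>50: print(c,k,round(r['confidence'],2),u.mean().round(),v.mean().round(),{k:np.round(x,4).tolist() for k,x in fit(W).items()})
E
python3 - <<'E'
from chk import *
s=look('w6',['angle_center','seat_center'])
plan(s,[0.4718,-0.2132,0.0293],-17.3)
views(6)
E
```

```text
7.75 [ 0.2 -0.9 -0.3] 0.6845974345984259 [-0.65  0.3   1.88 -0.    0.96 -0.35]
angle_center 0.92 324.4196651073318 317.3087045861933 22873
{'yaw': np.float64(-17.3417), 'ridge_z': np.float64(0.0794), 'C': array([ 0.4717, -0.2122]), 'length': np.float64(0.0578), 'mad': np.float64(0.0005), 'n': np.int64(22852), 'frac': np.float64(0.9991)}
seat_center 0.93 326.046670162559 240.6145778710016 1907
{'yaw': np.float64(-17.1273), 'ridge_z': np.float64(0.0322), 'C': array([ 0.479 , -0.1907]), 'length': np.float64(0.0389), 'mad': np.float64(0.0005), 'n': np.int64(1892), 'frac': np.float64(0.9921)}
seat_center 0.55 324.4152531286792 317.4347010857716 22933
{'yaw': np.float64(-17.3191), 'ridge_z': np.float64(0.0794), 'C': array([ 0.4717, -0.2122]), 'length': np.float64(0.0579), 'mad': np.float64(0.0005), 'n': np.int64(22863), 'frac': np.float64(0.9969)}
tcp [ 0.4719 -0.2121  0.0493] axes [[0.0, 0.297, 0.955], [-0.0, 0.955, -0.297], [-1.0, -0.0, 0.0]]
shift mm in tool axes now [20.  -1.1  0.2] after turn [20.  -1.1  0.2] rotvec [-0.  0.  0.]
top angle_center 0.79 205.0 210.0 {'yaw': -17.2139, 'ridge_z': 0.0746, 'C': [0.471, -0.2183], 'length': 0.0584, 'mad': 0.0017, 'n': 468, 'frac': 0.8847}
top angle_center 0.59 445.0 221.0 {'yaw': -27.0106, 'ridge_z': 0.0325, 'C': [0.4615, -0.668], 'length': 0.0583, 'mad': 0.0012, 'n': 880, 'frac': 0.9534}
scene angle_center 0.76 264.0 191.0 {'yaw': -17.0307, 'ridge_z': 0.0786, 'C': [0.4705, -0.2141], 'length': 0.0577, 'mad': 0.0015, 'n': 454, 'frac': 0.9498}
scene angle_center 0.59 445.0 317.0 {'yaw': -26.9691, 'ridge_z': 0.0317, 'C': [0.4597, -0.6684], 'length': 0.0589, 'mad': 0.0012, 'n': 1023, 'frac': 0.9818}
scene seat_center 0.52 266.0 206.0 {'yaw': -17.9774, 'ridge_z': 0.052, 'C': [0.4711, -0.2142], 'length': 0.0402, 'mad': 0.0016, 'n': 181, 'frac': 0.8744}
```

View pics/w6.png

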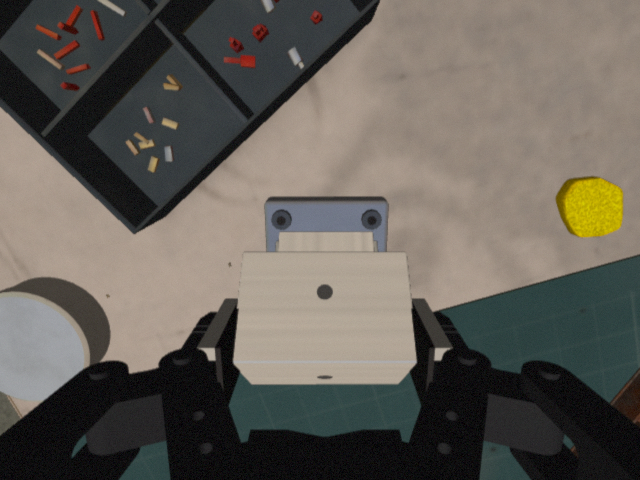

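View pics/scene6.png

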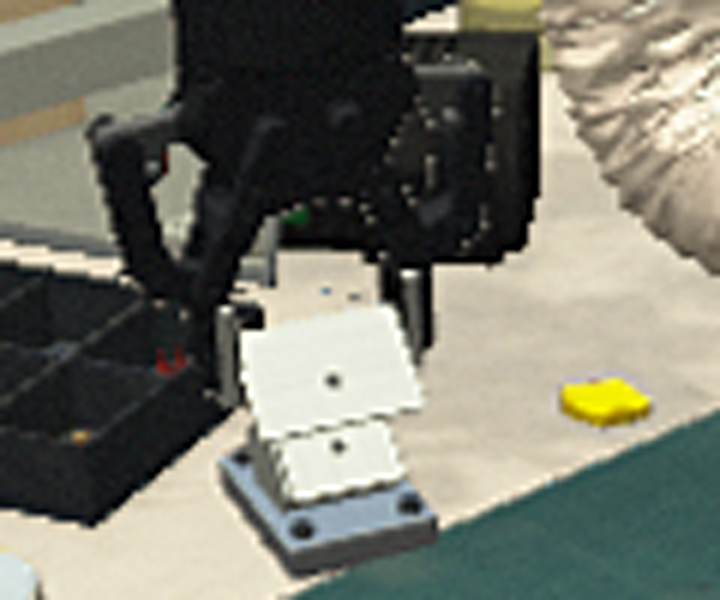

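carry_out(steps=[{"dx": 6,"dy": 0,"dz": 0,"ax": 0,"ay": 0,"az": 0,"jaw": 0.3},{"dx": 5,"dy": 0,"dz": 0,"ax": 0,"ay": 0,"az": 0,"jaw": 0.3},{"dx": 4,"dy": 0,"dz": 0,"ax": 0,"ay": 0,"az": 0,"jaw": 0.3},{"dx": 2.5,"dy": 0,"dz": 0,"ax": 0,"ay": 0,"az": 0,"jaw": 0.3},{"dx": 0,"dy": 0,"dz": 0,"ax": 0,"ay": 0,"az": 0,"jaw": 0.3},{"dx": 0,"dy": 0,"dz": 0,"ax": 0,"ay": 0,"az": 0,"jaw": 0.3},{"dx": 0,"dy": 0,"dz": 0,"ax": 0,"ay": 0,"az": 0,"jaw": 0.3}])

```text
clock: 8.78
ee_pos: [0.4718, -0.2121, 0.0318]
orientation: [0.106, 0.699, -0.106, 0.699]
contact_force: [0.5, -0.7, -0.6]
gripper_width: 0.685
```

```bash
python3 - <<'E'
from chk import *
s=look('w7',['angle_center','seat_center'])
print(s['ee_pos'])
views(7)
E
```

```text
8.7833 [ 0.5 -0.7 -0.6] 0.6847979138939521 [-0.65  0.33  1.88  0.    0.93 -0.35]
angle_center 0.64 324.35049782885216 317.40014912934777 22799
{'yaw': np.float64(-17.3583), 'ridge_z': np.float64(0.0619), 'C': array([ 0.4716, -0.2122]), 'length': np.float64(0.0577), 'mad': np.float64(0.0005), 'n': np.int64(22773), 'frac': np.float64(0.9989)}
seat_center 0.66 326.530303030303 246.50815850815852 858
{'yaw': np.float64(-17.0139), 'ridge_z': np.float64(0.028), 'C': array([ 0.4802, -0.1866]), 'length': np.float64(0.0389), 'mad': np.float64(0.0005), 'n': np.int64(832), 'frac': np.float64(0.9697)}
[ 0.47182577 -0.21205058  0.03181214]
top angle_center 0.86 207.0 211.0 {'yaw': -17.5431, 'ridge_z': 0.0557, 'C': [0.4704, -0.2192], 'length': 0.058, 'mad': 0.0016, 'n': 454, 'frac': 0.9062}
top angle_center 0.75 444.0 221.0 {'yaw': -27.3985, 'ridge_z': 0.0323, 'C': [0.4611, -0.668], 'length': 0.058, 'mad': 0.0013, 'n': 908, 'frac': 0.9528}
scene angle_center 0.93 445.0 317.0 {'yaw': -27.2013, 'ridge_z': 0.0317, 'C': [0.4594, -0.6683], 'length': 0.0578, 'mad': 0.0011, 'n': 948, 'frac': 0.9804}
scene angle_center 0.68 265.0 199.0 {'yaw': -17.6794, 'ridge_z': 0.093, 'C': [0.4805, -0.1837], 'length': 0.0583, 'mad': 0.0016, 'n': 467, 'frac': 0.9229}
scene seat_center 0.64 267.0 210.0 {'yaw': -18.0302, 'ridge_z': 0.0591, 'C': [0.453, -0.2675], 'length': 0.0367, 'mad': 0.0022, 'n': 68, 'frac': 0.9189}
```

View pics/scene7.png

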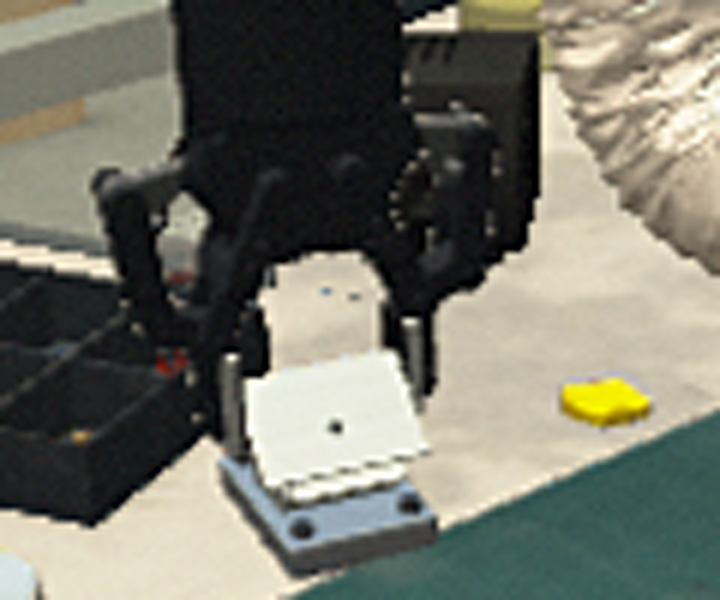

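```bash
python3 - <<'E'
from rig import eyes
from h import *
d=np.load('top0.npz')['d']; W,u,v=cloud(d,eyes.camera_params('top'))
y=np.deg2rad(-17.3); c,s=np.cos(y),np.sin(y)
L=(W[:,:2]-[0.4718,-0.2121])@np.array([[c,-s],[s,c]])
for lo,hi in [(-75,-60),(-60,-45),(-45,-30)]:
    k=(W[:,2]>.012)&(L[:,0]*1e3>lo)&(L[:,0]*1e3<hi)&(abs(L[:,1])<.09)&(L[:,1]>0)
    print(lo,hi,k.sum(), (np.sort(L[k,1])[:5]*1e3).round(1), W[k,2].max().round(3) if k.any() else '')
E
```

```text
-75 -60 34 [29.3 29.7 30.  31.1 31.3] 0.035
-60 -45 39 [41.7 41.8 43.5 44.  44.1] 0.036
-45 -30 73 [54.5 56.2 56.7 57.1 57.7] 0.036
```

carry_out(steps=[{"dx": 1,"dy": 0,"dz": 0,"ax": 0,"ay": 0,"az": 0,"jaw": 0.3},{"dx": 0.8,"dy": 0,"dz": 0,"ax": 0,"ay": 0,"az": 0,"jaw": 0.3},{"dx": 0,"dy": 0,"dz": 0,"ax": 0,"ay": 0,"az": 0,"jaw": 0.3},{"dx": 0,"dy": 0,"dz": 0,"ax": 0,"ay": 0,"az": 0,"jaw": 0.3},{"dx": 0,"dy": 0,"dz": 0,"ax": 0,"ay": 0,"az": 0,"jaw": 0.3}])

```text
clock: 9.65
ee_pos: [0.472, -0.2119, 0.0302]
orientation: [0.106, 0.699, -0.106, 0.699]
contact_force: [1.0, 2.2, 2.5]
gripper_width: 0.686
```

carry_out(steps=[{"dx": 0,"dy": 0,"dz": 0,"ax": 0,"ay": 0,"az": 0,"jaw": 0.75},{"dx": 0,"dy": 0,"dz": 0,"ax": 0,"ay": 0,"az": 0,"jaw": 0.85},{"dx": 0,"dy": 0,"dz": 0,"ax": 0,"ay": 0,"az": 0,"jaw": 0.95},{"dx": 0,"dy": 0,"dz": 0,"ax": 0,"ay": 0,"az": 0,"jaw": 1},{"dx": 0,"dy": 0,"dz": 0,"ax": 0,"ay": 0,"az": 0,"jaw": 1},{"dx": 0,"dy": 0,"dz": 0,"ax": 0,"ay": 0,"az": 0,"jaw": 1}])

```text
clock: 10.15
ee_pos: [0.4716, -0.212, 0.0299]
orientation: [0.106, 0.699, -0.106, 0.699]
contact_force: [-0.3, -0.0, 0.2]
gripper_width: 0.999
```

```bash
python3 - <<'E'
from chk import *
s=look('w8',['angle_center','seat_center'])
print(s['ee_pos'])
E
```

```text
10.15 [-0.3 -0.   0.2] 0.9987389825779179 [-0.65  0.34  1.88 -0.    0.92 -0.35]
angle_center 0.64 325.2780929762062 315.0957470202753 22737
{'yaw': np.float64(-17.2003), 'ridge_z': np.float64(0.0596), 'C': array([ 0.472 , -0.2113]), 'length': np.float64(0.0581), 'mad': np.float64(0.0004), 'n': np.int64(22730), 'frac': np.float64(0.9997)}
seat_center 0.77 327.32218309859155 245.99471830985917 568
{'yaw': np.float64(-16.6566), 'ridge_z': np.float64(0.027), 'C': array([ 0.4806, -0.1852]), 'length': np.float64(0.038), 'mad': np.float64(0.0007), 'n': np.int64(501), 'frac': np.float64(0.882)}
[ 0.47164183 -0.21200051  0.02988491]
```

View pics/w8.png

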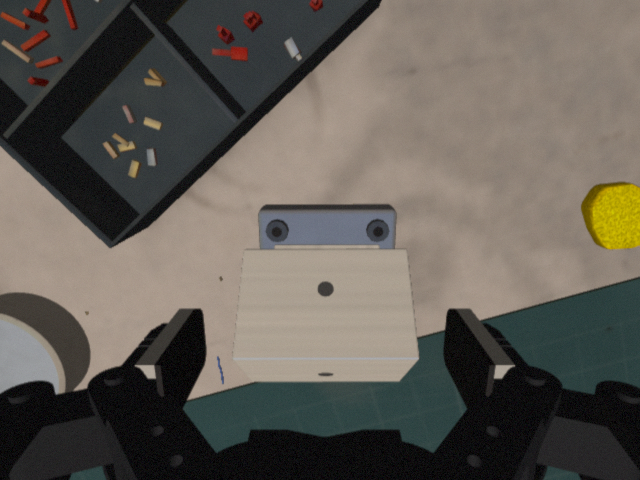

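Released; ridge at 0.0596 m (expected about 0.0594). Lifting straight up and checking.

carry_out(steps=[{"dx": -10,"dy": 0,"dz": 0,"ax": 0,"ay": 0,"az": 0,"jaw": 1},{"dx": -20,"dy": 0,"dz": 0,"ax": 0,"ay": 0,"az": 0,"jaw": 1},{"dx": -25,"dy": 0,"dz": 0,"ax": 0,"ay": 0,"az": 0,"jaw": 1},{"dx": -25,"dy": 0,"dz": 0,"ax": 0,"ay": 0,"az": 0,"jaw": 1},{"dx": -25,"dy": 0,"dz": 0,"ax": 0,"ay": 0,"az": 0,"jaw": 1},{"dx": -25,"dy": 0,"dz": 0,"ax": 0,"ay": 0,"az": 0,"jaw": 1},{"dx": 0,"dy": -25,"dz": 0,"ax": 0,"ay": 0,"az": 0,"jaw": 1},{"dx": 0,"dy": -25,"dz": 0,"ax": 0,"ay": 0,"az": 0,"jaw": 1},{"dx": 0,"dy": 0,"dz": 0,"ax": 0,"ay": 0,"az": 0,"jaw": 1},{"dx": 0,"dy": 0,"dz": 0,"ax": 0,"ay": 0,"az": 0,"jaw": 1},{"dx": 0,"dy": 0,"dz": 0,"ax": 0,"ay": 0,"az": 0,"jaw": 1}])

```text
clock: 11.22
ee_pos: [0.4567, -0.2593, 0.1602]
orientation: [0.107, 0.699, -0.106, 0.699]
contact_force: [0.2, -0.7, -0.7]
gripper_width: 1.0
```

```bash
python3 - <<'E'
from chk import *
s=look('w9',['angle_center','seat_center'])
print(s['ee_pos'])
views(9)
for l in ['small_center','channel_center']: print(l,[(np.round(r['location'],3).tolist(),round(r['confidence'],2)) for r in spotter.find_in('top',l)][:2])
E
```

```text
11.2167 [ 0.2 -0.7 -0.7] 0.9995788988671247 [-0.74  0.15  1.8   0.    1.2  -0.44]
angle_center 0.59 325.02967286878265 157.34439985406786 8223
{'yaw': np.float64(-17.2479), 'ridge_z': np.float64(0.0597), 'C': array([ 0.472 , -0.2111]), 'length': np.float64(0.0584), 'mad': np.float64(0.0004), 'n': np.int64(8200), 'frac': np.float64(0.9972)}
[ 0.45670839 -0.25929709  0.16015821]
top angle_center 0.87 445.0 221.0 {'yaw': -27.1872, 'ridge_z': 0.0325, 'C': [0.4617, -0.6681], 'length': 0.0583, 'mad': 0.0013, 'n': 911, 'frac': 0.9363}
top angle_center 0.46 209.0 220.0 {'yaw': -28.2781, 'ridge_z': 0.6986, 'C': [0.1383, -0.8185], 'length': 0.0351, 'mad': 0.0044, 'n': 51, 'frac': 0.4397}
scene angle_center 0.9 445.0 317.0 {'yaw': -27.0557, 'ridge_z': 0.0321, 'C': [0.4601, -0.6682], 'length': 0.0592, 'mad': 0.0012, 'n': 1051, 'frac': 0.9529}
scene angle_center 0.76 264.0 200.0 {'yaw': -16.1981, 'ridge_z': 0.058, 'C': [0.4703, -0.2137], 'length': 0.0586, 'mad': 0.0018, 'n': 498, 'frac': 0.8426}
scene seat_center 0.74 264.0 200.0 {'yaw': -16.0644, 'ridge_z': 0.0581, 'C': [0.4707, -0.2136], 'length': 0.0593, 'mad': 0.0017, 'n': 500, 'frac': 0.8606}
scene seat_center 0.56 268.0 210.0 {'yaw': -13.9078, 'ridge_z': 0.0283, 'C': [0.4643, -0.2388], 'length': 0.0384, 'mad': 0.0016, 'n': 55, 'frac': 0.9167}
small_center [([0.493, -0.426, 0.015], 0.73), ([0.366, -0.459, 0.036], 0.67)]
channel_center [([0.365, -0.458, 0.039], 0.76)]
```

View pics/scene9.png

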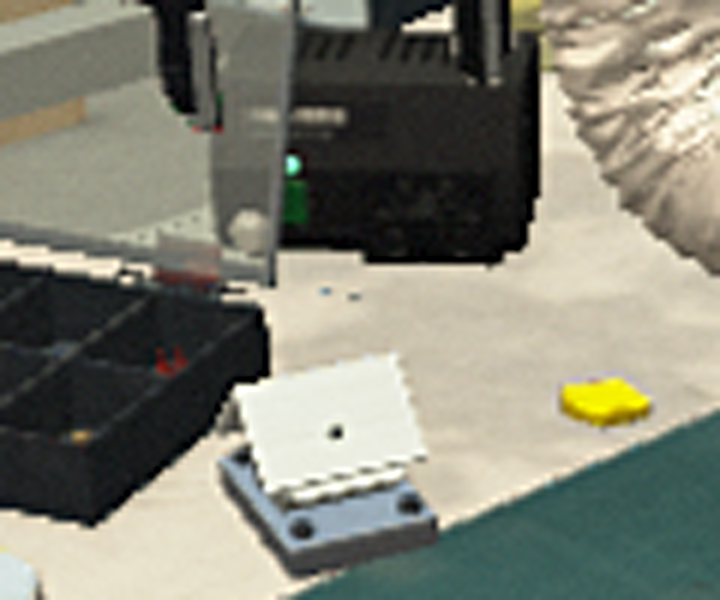

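View pics/w9.png

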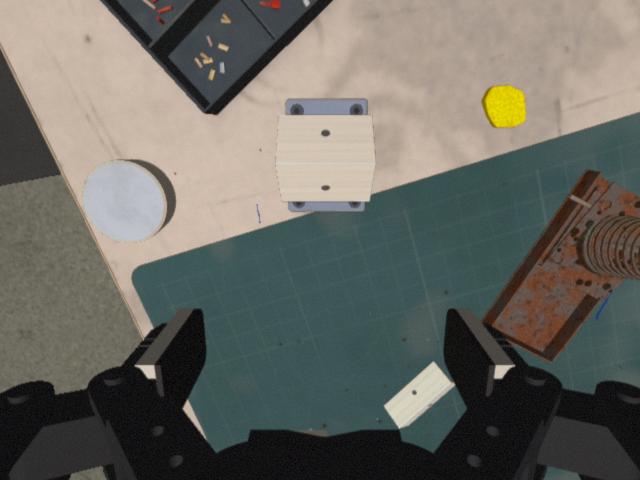

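```bash
python3 -c "
from rig import *
print(sign_off(), read_state()['clock'])"
```

```text
the job is handed in; nothing more can be done
the job is handed in; nothing more can be done
```

I gripped the 60 mm angle by its cut ends, turned it about 12.5° to match the short piece, and lowered it onto it. I then let go, moved the arm clear and handed the job in after about 11.5 s of robot time. No verdict was reported.

**Last checks before hand-in:**
- **Height:** the wrist camera put the ridge at 59.7 mm, against about 59.4 mm for a full nest. The scene camera put it at 58.0 mm.
- **Position:** by the wrist camera the centre was (0.472, -0.211), about 2 mm from the short piece as first measured at (0.4718, -0.2132).
- **Direction:** yaw was -17.2° against -17.3° for the short piece (wrist camera). The scene camera's rougher fit gave about -16.2°.
- **Overhang:** it looks even at both ends in the wrist picture.
- **Small angle and channel:** both were found within about 4 mm of where they were at the start.

**Checks that failed or disagreed:**
- The top camera's final fit on the nested angle was unusable because the arm blocked its view.
- The cameras disagree with each other by about 2 mm.
- After nesting, the short piece could not be measured separately. That it stayed in place rests on the small contact force (about 3 N) and the ridge height.

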